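# Load a bail-arm tote with dropper bottles and stack its tray

## Task

Make up the carrying tote from the bottles near the front of the worktop: stand the tall bottle with the long rubber bulb in the middle bay and the two small dropper bottles in the end bays, one each, and leave the bigger dropper bottle on the worktop where it is, for it is too high to go under the bars. Then swing both bail arms in until they lie flat across the tote, and then stack the handled tray on their bars, squarely over the tote with the lugs under it dropped down between the two bars. Let go of everything.

Things in the scene. Friction and masses are not known exactly. Their poses are not given: they have to be found in the camera images.
- small_brown: small dropper bottle, brown body and pale cap, loose, standing on the worktop: body 31 mm across and 60 mm high, cap 19 mm across from 58 to 78 mm, 78 mm high in all, about 30 g. Origin: centre of its underside; z up along the bottle
- small_blue: small dropper bottle, blue body and black cap, loose, standing on the worktop: body 33 mm across and 60 mm high, cap 20 mm across from 58 to 78 mm, 78 mm high in all, about 30 g. Origin: centre of its underside; z up along the bottle
- tall_bulb: tall amber glass bottle with a long slim black rubber bulb, loose, standing on the worktop: body 33 mm across up to 56 mm, shoulder narrowing to a collar 24 mm across (62 to 77 mm), bulb 14 mm across up to 102 mm, about 70 g. Origin: centre of its underside; z up along the bottle
- big_dropper: the bigger dropper bottle, white body and red cap, loose, standing on the worktop: body 35 mm across and 65 mm high, 86 mm high in all. It is not wanted and stays where it stands. Origin: centre of its underside
- tote: grey tote, 90 (x) by 178 (y) mm, fixed. Origin: centre of its underside. Three bays in a row along y, 82 (x) by 54 (y) mm each, centred at y = -57.5, 0, +57.5 mm, floor at z = 12 mm. Dividers reach z = 47 mm, side walls (x = -43, +43) 53 mm; end walls (y = -87, +87) and the outer 17 mm of the side walls 96 mm, hinge ears at the corners 105 mm. A bail arm hangs at each end
- bail_left (a joint): angle of the steel bail arm (a U of wire) at the tote's +y end: 0 = swung in, flat over the end bay (a stop); 1.57 = upright; 2.75 = stop, beyond the end wall. The axis runs along the tote's x through y = +85, z = 100 mm; the bar is 32 mm from it. It moves easily (under 2 N at the bar) and stays where it is left
- bail_right (a joint): the same for the bail arm at the tote's -y end: 0 = swung in, 2.75 = fully out; axis along the tote's x through y = -85, z = 100 mm
- bail_left_bar (a point): middle of the bar of the left bail arm: a round steel bar along the tote's x, 10 mm thick and 84 mm long, joined by 7 mm wire to the hinges 53 mm to either side. Swung in it lies at y = +53, z = 100 mm of the tote (underside at 95 mm: small bottles fit beneath, higher ones do not)
- bail_right_bar (a point): middle of the bar of the right bail arm, the same; swung in it lies at y = -53, z = 100 mm of the tote
- tray: white tray, 96 (x) by 178 (y) mm, 57 high, 240 g. Origin: centre, at the foot of its lugs. Grip board along y: 12 mm thick, 92 long, z = 67 to 93 mm. Below, two runners along y (x = -30, +30; underside z = 6 mm) bear four lugs at y = 29 to 42 mm either side. Stacked, runners rest on the bars, lugs inside them (6 mm play), origin 99 mm above the tote's, axes along the tote's either way round

How it is judged:
On the way, in this order (a step that is already met when the one before it is completed fails the run):
1. the tall bottle stands in the middle bay and the small bottles in the two end bays (y of tall_bulb in the frame of tote between -0.014 and 0.014 m and x of tall_bulb in the frame of tote between -0.025 and 0.025 m and z of tall_bulb in the frame of tote between 0.006 and 0.016 m and angle between tall_bulb's own z axis and vertical below 0.12 rad and linear speed of tall_bulb below 0.03 m/s and (((y of small_brown in the frame of tote between 0.0435 and 0.0715 m and x of small_brown in the frame of tote between -0.025 and 0.025 m and z of small_brown in the frame of tote between 0.006 and 0.016 m and angle between small_brown's own z axis and vertical below 0.12 rad and linear speed of small_brown below 0.03 m/s) and (y of small_blue in the frame of tote between -0.0715 and -0.0435 m and x of small_blue in the frame of tote between -0.025 and 0.025 m and z of small_blue in the frame of tote between 0.006 and 0.016 m and angle between small_blue's own z axis and vertical below 0.12 rad and linear speed of small_blue below 0.03 m/s)) or ((y of small_brown in the frame of tote between -0.0715 and -0.0435 m and x of small_brown in the frame of tote between -0.025 and 0.025 m and z of small_brown in the frame of tote between 0.006 and 0.016 m and angle between small_brown's own z axis and vertical below 0.12 rad and linear speed of small_brown below 0.03 m/s) and (y of small_blue in the frame of tote between 0.0435 and 0.0715 m and x of small_blue in the frame of tote between -0.025 and 0.025 m and z of small_blue in the frame of tote between 0.006 and 0.016 m and angle between small_blue's own z axis and vertical below 0.12 rad and linear speed of small_blue below 0.03 m/s)))), for 0.2 s.
2. with the bottles in their bays, both bail arms are swung in flat (all of step 1 and value of joint each of bail_left, bail_right below 0.08 rad), for 0.2 s.
At the end, for the whole second after the job is handed in: Bottles upright on the floor of their bays (14 mm along the row, 25 mm across), tall one in the middle; both bail arms within 0.08 rad of flat; tray level and square on the bars, lugs between them (15 mm across, 9 mm along, 3 mm in height); all at rest (all of step 2 and x of tray in the frame of tote between -0.015 and 0.015 m and y of tray in the frame of tote between -0.009 and 0.009 m and z of tray in the frame of tote between 0.096 and 0.102 m and angle between tray's own z axis and vertical below 0.05 rad and angle between the y axis of tray and the y axis of tote, either way round below 0.15 rad and linear speed of tray below 0.02 m/s); the robot touches nothing.
It fails at once if the bigger dropper bottle is moved by more than 20 mm (distance of big_dropper from where it was at the start of the episode above 0.02 m).
It fails at once if a bottle is tipped over (angle between any of small_brown, small_blue, tall_bulb, big_dropper's own z axis and vertical above 1 rad).
It also fails if it takes over 141 s, if anything falls off the work surface, if the arm or the gripper's body presses on something with over 40 N, if the wrist force passes 120 N, or if a joint passes its speed limit or range.

## Robot

A 6-joint arm with a two-finger parallel gripper is mounted at the origin on a cart in front of the work surface, level with it; the furniture and walls round the work are solid. World frame = base frame: x ahead of the robot, y to its left, z up, the work surface at z = 0. Lengths are in m, angles in rad, forces in N, time in s.
With the tool pointing down it reaches from about 0.375 to 0.975 m from the base axis. Payload 3.8 kg.
Tool frame: the origin (TCP) lies midway between the tips of the shut fingers; the grasp point (between the pads) lies 19 mm behind it; z points along the fingers, y is the line along which they close (so a half turn about z gives the same grasp; the last joint's range is limited). The gripper opens to 85 mm and grips with 20 to 120 N. Pads are 22 mm wide; open, the fingers measure 114 mm over their backs; the gripper's body (76 mm by 85 mm) begins 54 mm behind the grasp point. The pads swing forward as they close: fully open they stand 13 mm farther back than shut.
Start: joints at [-1.208, 0.264, 1.604, -0, 1.274, -0.037], TCP at [0.263, -0.622, 0.231] pointing down, gripper open.
Joint ranges: [-2.63, 2.63], [-0.94, 2.18], [0.31, 2.57], [-1.31, 4.45], [0, 2.66], [-2.55, 2.55]. Speed limits (rad/s): [2.57, 2.57, 3.14, 3.14, 3.14, 3.14].

## Interface

Orientations are given as a rotation vector (axis times angle).
In Python, from workcell import bot gives the robot as it stands.
- The arm moves only by the tool step_arm, never from a script. Its argument "motion" is a list of rows, each a list of 5 numbers: the finger opening in cm, from 0 to 8.54, then the shift along the tool's x, y, z in cm, then the turn about the tool's z in degrees. In form: [[claw, dx, dy, dz, twist], ...]. A call has 1 to 20 rows; each row is the pose to reach, as a shift and turn from the pose commanded when the call began, along the tool's axes at that moment; what a row does not reach only later rows make up. A row lasts 1/10 s, in which the tool goes at most 50 mm and 8.59 degrees, less where a joint would pass 70% of its speed; a pose out of reach is approached as far as the arm can. A call with a gripper value outside its range is refused whole. The fingers move at their own pace and stop on an object; "force" is the grip in N (left out, the last holds). Time passes only in rows, so rows that repeat a pose let the fingers close. It gives the time, the measured TCP pose, the force, the opening and the grip force at its end, in the units of the state.
- bot.read_state(): the state, without advancing time (a new reading comes with each control period).
- bot.read_camera(name): name is "side" or "top" or "wrist"; returns (picture, depth): 384x512x3 uint8, red, green, blue; 384x512 float32, m along the optical axis (not along the pixel's ray), 0 where there is no reading.
- bot.calibration(name): a dict with "mtx" (3x3 intrinsics, pixels), "k1" (the pictures are not rectified: a ray, as slopes to the right and down, at radius r is drawn at 1 + k1 r^2 times it, then the intrinsics apply), "origin" and "orientation" of the camera in the world; the wrist camera has in their place "T_tool_cam" (4x4, takes a point from camera to tool coordinates, whose origin is the TCP and whose axes are the flange's). Camera axes: x right, y up, looking along -z (the intrinsics and any distortion apply to the point x, -y, -z); pixel columns grow to the right and rows downward; lengths in m; the calibration is good to about 2 mm. A picture is of the moment at which its call begins: read the wrist's pose just before it. calibration takes no time and is no camera call.
- bot.finish_job(): hands the job in; it is judged then, once.
The state is a dict: "time": time; "q": joint angles; "joint_vel": joint speeds; "joint_torque": joint torques, N m; "tool_pos": TCP position; "tcp_rot": TCP orientation; "wrist_force": force on the tool from outside, world axes, zero at the start; "torque": the same for the moment, N m; "width": opening from 0.0 (shut) to 1.0 (fully open); "grip_force": force on a finger pad.
Only numpy, scipy, OpenCV 4.12 (cv2) and the standard library are available. Lean on these libraries where they do the work, as an engineer would, in place of code of your own. Each camera call takes 0.05 s, during which the arm holds its last target. There are 200 camera calls.

## Working session

There is one attempt and no reset: what is moved stays moved. The work goes in short steps, Python scripts to look and compute and a tool call to move; the robot and the scene stay as the last step left them, time stands still between calls to the robot, and variables do not carry over. Pictures are saved under pics/ and viewed, at most 16 in all, crops included, and the job is handed in when it is done.

Besides the shell and the picture viewer there is one more tool, called after "Request:" by a JSON object that holds its "method" and its "body". step_arm: Moves the arm, as the interface text tells. Its arguments: {"type":"object","properties":{"motion":{"type":"array","items":{"type":"array","items":{"type":"number"}}},"force":{"type":"number"}},"required":["motion"]}

```bash
mkdir -p pics; ls; cat > h.py <<'E'
import numpy as np, cv2
from scipy.spatial.transform import Rotation as R
from workcell import bot
def cam(n):
    s=bot.read_state(); p,d=bot.read_camera(n); c=bot.calibration(n)
    if n=='wrist':
        T=np.eye(4);T[:3,:3]=R.from_rotvec(s['tcp_rot']).as_matrix();T[:3,3]=s['tool_pos']
        M=T@np.array(c['T_tool_cam'])
    else:
        M=np.eye(4);o=np.array(c['orientation']);M[:3,:3]=o if o.shape==(3,3) else R.from_rotvec(o).as_matrix();M[:3,3]=c['origin']
    return p,d,c,M
def world(d,c,M):
    h,w=d.shape;K=np.array(c['mtx']);u,v=np.meshgrid(np.arange(w),np.arange(h))
    pts=np.stack([u,v],-1).reshape(-1,1,2).astype(np.float64)
    q=cv2.undistortPoints(pts,K,np.array([c['k1'],0,0,0,0.])).reshape(h,w,2)
    P=np.stack([q[...,0]*d,-q[...,1]*d,-d],-1)
    W=P@M[:3,:3].T+M[:3,3]; W[d==0]=np.nan
    return W
def snap(n,name):
    p,d,c,M=cam(n);cv2.imwrite(f'pics/{name}.png',p[...,::-1]);W=world(d,c,M)
    np.savez(f'pics/{name}.npz',p=p,W=W);return p,W
E
python3 - <<'E'
from h import *
snap('top','top0');snap('side','side0')
for n in('top','side','wrist'):print(bot.calibration(n))
print(bot.read_state())
E
```

```text
pics
{'mtx': array([[435.05296679,   0.        , 250.41563088],
       [  0.        , 435.05296679, 196.06997079],
       [  0.        ,   0.        ,   1.        ]]), 'k1': -0.08930200902155075, 'origin': array([0.4129933 , 0.10740788, 1.54079625]), 'orientation': array([ 0.04532145, -0.07539177, -1.57309802])}
{'mtx': array([[452.0751797 ,   0.        , 252.92405059],
       [  0.        , 452.0751797 , 190.16341703],
       [  0.        ,   0.        ,   1.        ]]), 'k1': -0.0011772566254935558, 'origin': array([0.03566612, 0.91895682, 0.80598224]), 'orientation': array([ 0.35402708, -1.19853772, -2.36263572])}
{'mtx': array([[303.14765396,   0.        , 254.50102855],
       [  0.        , 303.14765396, 196.20212529],
       [  0.        ,   0.        ,   1.        ]]), 'k1': -0.009933708038047218, 'T_tool_cam': array([[ 9.33344145e-04,  9.45590315e-01,  3.25358394e-01,
         8.49285111e-02],
       [ 9.99999563e-01, -9.01638231e-04, -2.48228906e-04,
        -6.43914553e-05],
       [ 5.86327175e-05,  3.25358484e-01, -9.45590743e-01,
        -1.41917669e-01],
       [ 0.00000000e+00,  0.00000000e+00,  0.00000000e+00,
         1.00000000e+00]])}
{'time': 0.1, 'q': array([-1.20791989e+00,  2.64661549e-01,  1.60526425e+00, -9.42781779e-06,
        1.27368831e+00, -3.68742369e-02]), 'joint_vel': array([ 0.00039732, -0.00072496, -0.00263046, -0.0012115 ,  0.00068563,
       -0.00136147]), 'joint_torque': array([ 4.19420667e-04, -5.16709256e+01, -3.68589914e+01, -4.20456288e-06,
        6.30129478e-03, -9.75200805e-06]), 'tool_pos': array([ 0.26247638, -0.62115158,  0.230083  ]), 'tcp_rot': array([-3.07709333e+00, -6.23362787e-01,  5.28918411e-04]), 'wrist_force': array([-0.00864707,  0.59250247, -0.6534917 ]), 'torque': array([-0.01543215,  0.02314873, -0.00191885]), 'grip_force': 0.0, 'width': 0.9980079541703372}
```

View pics/top0.png

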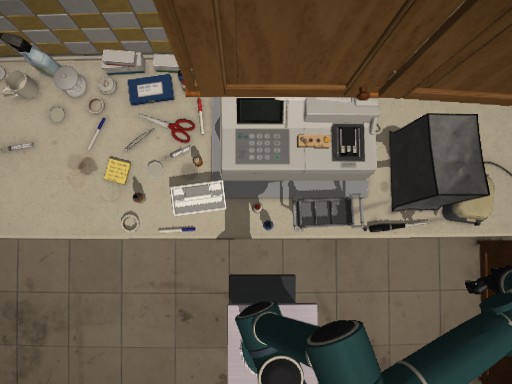

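View pics/side0.png

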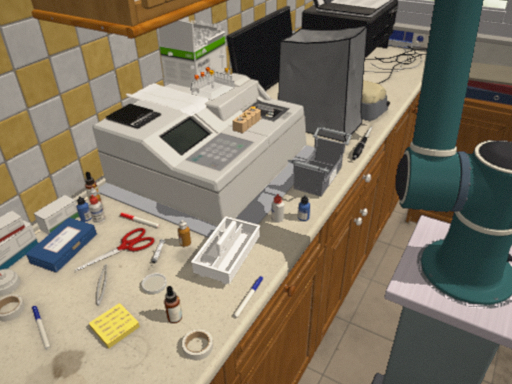

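```bash
python3 - <<'E'
from h import *
a=np.load('pics/side0.npz');b=np.load('pics/top0.npz')
z=lambda p,x0,y0,x1,y1,w,h:cv2.resize(p[y0:y1,x0:x1],(w,h),interpolation=cv2.INTER_CUBIC)
o=np.vstack([np.hstack([z(a['p'],140,190,230,325,266,400),z(a['p'],260,110,380,235,384,400)]),z(b['p'],120,140,380,240,650,250)[:, :650]])if 0 else None
L=z(a['p'],140,110,380,335,640,600);cv2.imwrite('pics/cs.png',L[...,::-1])
T=z(b['p'],120,140,380,240,780,300);cv2.imwrite('pics/ct.png',T[...,::-1])
for n,u,v in[('big',257,206),('blue',268,224),('brown',197,160),('bulb',138,196)]:
    W=b['W'][v-8:v+9,u-8:u+9].reshape(-1,3);k=W[W[:,2]>.04];print(n,np.round(k.mean(0),3),k[:,2].max(),len(k), np.round(b['W'][v,u],3))
for W,n in((b['W'],'top'),):
  for (u0,u1,v0,v1,lo,hi) in((295,355,190,235,.04,.2),(165,230,170,220,.04,.2)):
    S=W[v0:v1,u0:u1].reshape(-1,3);S=S[(S[:,2]>lo)&(S[:,2]<hi)]
    r=cv2.minAreaRect(S[:,:2].astype(np.float32));print(n,r,np.percentile(S[:,2],[5,50,95]))
for n,u,v in[('big',279,200),('blue',304,200),('brown',184,225),('bulb',172,295)]:
    W=a['W'][v-12:v+13,u-6:u+7].reshape(-1,3);k=W[W[:,2]>.015];print('side',n,np.round(np.median(k,0),3),k[:,2].max(),len(k))
E
```

```text
big [0.488 0.058 0.064] 0.08789505416132015 83 [0.491 0.057 0.088]
blue [0.428 0.019 0.059] 0.08033639311004537 71 [0.431 0.02  0.074]
brown [0.649 0.263 0.058] 0.07650779816298092 67 [0.649 0.26  0.075]
bulb [0.522 0.461 0.07 ] 0.10487536069692016 88 [0.527 0.459 0.077]
top ((0.46994754672050476, -0.16543006896972656), (0.11295071989297867, 0.20517250895500183), 2.159377098083496) [0.04508412 0.06816701 0.11679334]
top ((0.5336635708808899, 0.2462470531463623), (0.1219358816742897, 0.21088559925556183), 7.436227321624756) [0.04572472 0.05903419 0.13010867]
side big [0.484 0.064 0.058] 0.08809563922694175 172
side blue [0.427 0.024 0.049] 0.0793670773051327 203
side brown [0.647 0.269 0.051] 0.08077231194397749 174
side bulb [0.518 0.471 0.071] 0.10387059202896565 226
```

View pics/cs.png

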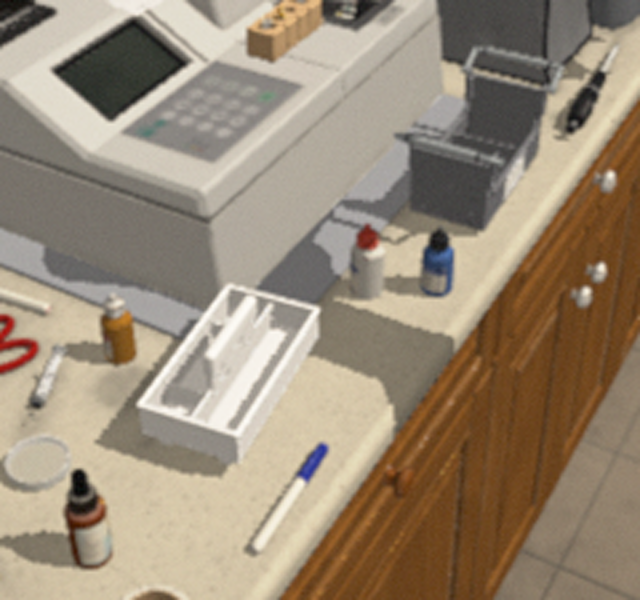

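View pics/ct.png

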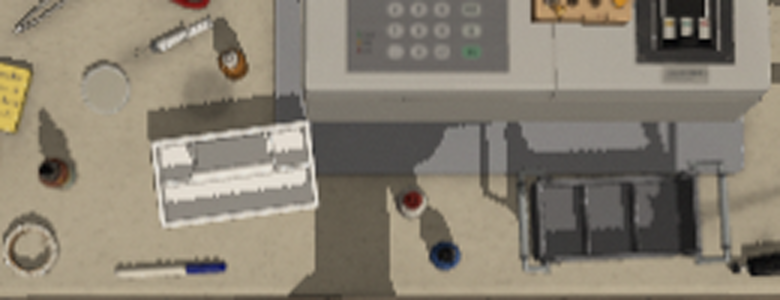

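```bash
cat >> h.py <<'E'
def to(x,y,z,head=None):
    s=bot.read_state();Rm=R.from_rotvec(s['tcp_rot']).as_matrix()
    h=np.degrees(np.arctan2(Rm[1,0],Rm[0,0]));d=Rm.T@(np.array([x,y,z])-s['tool_pos'])*100
    print('t',round(s['time'],2),'tool d cm',np.round(d,2),'twist',None if head is None else round(-(head-h),2),'head',round(h,2))
E
python3 -c "
from h import *
to(.45,-.1,.28,90)"
```

```text
t 0.1 tool d cm [ 37.56 -40.72  -4.91] twist -67.1 head 22.9
```

Request:
{"method": "step_arm", "body": {"motion": [[8.5, 37.5, -40.7, -5, -67], [8.5, 37.5, -40.7, -5, -67], [8.5, 37.5, -40.7, -5, -67], [8.5, 37.5, -40.7, -5, -67], [8.5, 37.5, -40.7, -5, -67], [8.5, 37.5, -40.7, -5, -67], [8.5, 37.5, -40.7, -5, -67], [8.5, 37.5, -40.7, -5, -67], [8.5, 37.5, -40.7, -5, -67], [8.5, 37.5, -40.7, -5, -67], [8.5, 37.5, -40.7, -5, -67], [8.5, 37.5, -40.7, -5, -67], [8.5, 37.5, -40.7, -5, -67], [8.5, 37.5, -40.7, -5, -67], [8.5, 37.5, -40.7, -5, -67]]}}

```text
time: 1.6
tool_pos: [0.4492, -0.1022, 0.2808]
tcp_rot: [-2.225, -2.217, 0.001]
wrist_force: [-1.1, -0.5, -0.2]
width: 0.997
grip_force: 0.0
```

```bash
python3 - <<'E'
from h import *
p,W=snap('wrist','w1');s=bot.read_state();print(s['time'],s['tool_pos'])
G=cv2.resize(p,(800,600));cv2.imwrite('pics/w1b.png',G[...,::-1])
E
```

```text
1.65 [ 0.44917588 -0.10227525  0.28086761]
```

View pics/w1b.png

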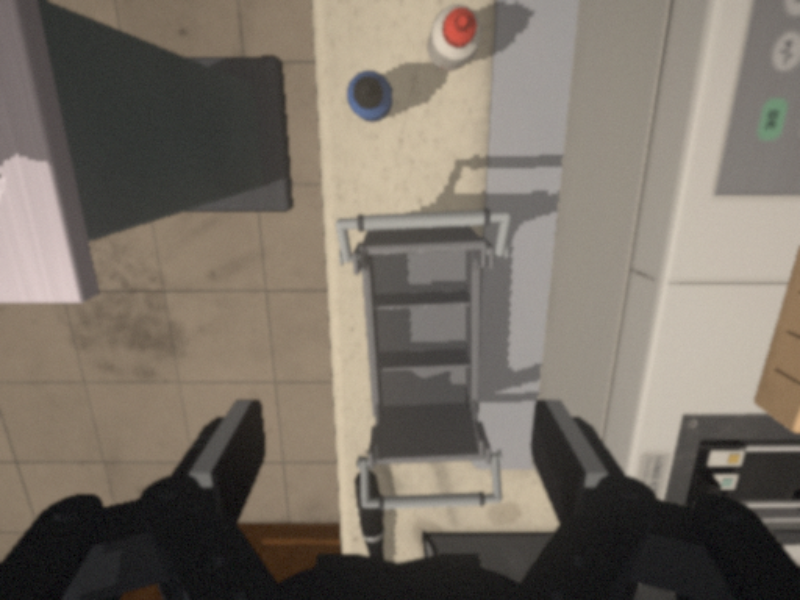

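```bash
python3 - <<'E'
from h import *
W=np.load('pics/w1.npz')['W'];s=.64
reg=W[int(205*s):int(515*s),int(330*s):int(520*s)].reshape(-1,3)
q=reg[(reg[:,2]>.046)&(reg[:,2]<.058)&(abs(reg[:,1]+.165)<.06)]
for lo,hi in((.41,.465),(.465,.54)):
    a=q[(q[:,0]>lo)&(q[:,0]<hi)];f=np.polyfit(a[:,1],a[:,0],1);print('wall',len(a),np.degrees(np.arctan(f[0])),np.polyval(f,-.165),np.median(a[:,2]))
e=reg[(reg[:,2]>.085)&(reg[:,2]<.101)]
for m in(e[:,1]>-.165,e[:,1]<-.165):
    a=e[m];f=np.polyfit(a[:,0],a[:,1],1);print('end',len(a),a[:,1].min(),a[:,1].max(),np.median(a[:,1]),np.degrees(np.arctan(f[0])))
for n,(v0,v1,u0,u1) in dict(L=(213,232,375,480),R=(490,507,385,480)).items():
    S=W[int(v0*s):int(v1*s),int(u0*s):int(u1*s)].reshape(-1,3);S=S[S[:,2]>.06]
    f=np.polyfit(S[:,0],S[:,1],1);print('bar',n,len(S),np.median(S,0),np.degrees(np.arctan(f[0])))
for n,(v,u) in dict(blue=(93,369),big=(27,459)).items():
    S=W[max(0,int((v-35)*s)):int((v+35)*s),int((u-35)*s):int((u+35)*s)].reshape(-1,3);S=S[S[:,2]>.07]
    print(n,len(S),np.round((S.min(0)+S.max(0))/2,4),np.median(S,0))
E
```

```text
wall 503 -2.7240419205462234 0.4291004034430271 0.05216498867062791
wall 577 -0.4605649229038417 0.5101270115766978 0.05196753205282034
end 676 -0.10447061788915166 -0.0818489584035383 -0.08730896913014866 2.0710939926579575
end 757 -0.2692764797668412 -0.2452076660224597 -0.2606547202603874 2.517034015723521
bar L 635 [ 0.46734661 -0.06353047  0.12177659] 1.9175302279069364
bar R 437 [ 0.4797353  -0.28513319  0.11768004] 2.6251802588747246
blue 138 [0.4289 0.016  0.0743] [0.42885995 0.01562032 0.07145998]
big 398 [0.4911 0.0551 0.0786] [0.48990752 0.05416108 0.0745109 ]
```

```bash
python3 -c "
from h import *
to(.4285,.017,.036,92.3)"
```

```text
t 1.65 tool d cm [11.92 -2.1  24.49] twist -2.53 head 89.77
```

Request:
{"method": "step_arm", "body": {"motion": [[5.2, 11.9, -2.1, 10, -2.5], [5.2, 11.9, -2.1, 10, -2.5], [5.2, 11.9, -2.1, 10, -2.5], [5.2, 11.9, -2.1, 14, -2.5], [5.2, 11.9, -2.1, 14, -2.5], [5.2, 11.9, -2.1, 14, -2.5]]}}

```text
time: 2.25
tool_pos: [0.4284, 0.0171, 0.1411]
tcp_rot: [-2.175, -2.265, 0.003]
wrist_force: [0.8, -0.4, -0.2]
width: 0.61
grip_force: 0.0
```

```bash
python3 - <<'E'
from h import *
p,W=snap('wrist','w2')
G=cv2.resize(p,(640,480));cv2.imwrite('pics/w2b.png',G[...,::-1])
to(.4285,.017,.036,92.3)
S=W.reshape(-1,3)
for lo,hi in((.066,.082),(.03,.058)):
  for c,r in(((.4285,.017),.025),((.490,.055),.025)):
    a=S[(np.hypot(S[:,0]-c[0],S[:,1]-c[1])<r)&(S[:,2]>lo)&(S[:,2]<hi)];print(lo,c,len(a),a.min(0) if len(a) else'',a.max(0) if len(a) else '')
E
```

```text
t 2.3 tool d cm [ 0.02 -0.18 10.68] twist 0.01 head 92.31
0.066 (0.4285, 0.017) 505 [0.41886754 0.00718851 0.06600031] [0.43899176 0.02650331 0.07906403]
0.066 (0.49, 0.055) 688 [0.47958877 0.04406307 0.06610548] [0.50131837 0.06667919 0.08192073]
0.03 (0.4285, 0.017) 788 [0.41292512 0.00465078 0.03007104] [0.44590288 0.03319962 0.05758946]
0.03 (0.49, 0.055) 982 [0.47322006 0.03817386 0.03005998] [0.50713103 0.07296898 0.05798598]
```

View pics/w2b.png

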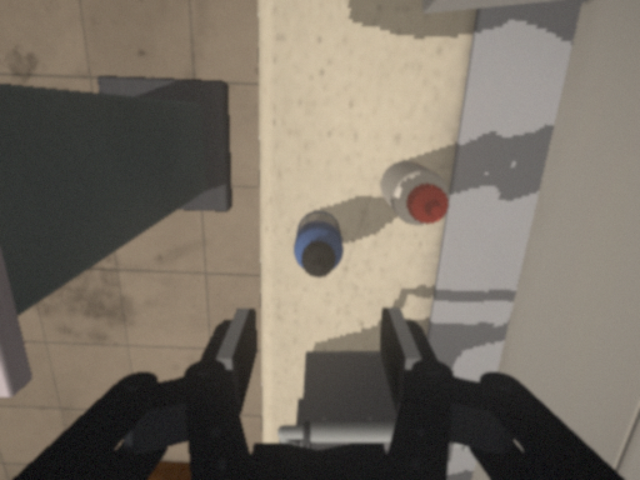

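Request:
{"method": "step_arm", "body": {"motion": [[5.2, 0, -0.1, 5, 0], [5.2, 0, -0.1, 9, 0], [5.2, 0, -0.1, 10.5, 0], [5.2, 0, -0.1, 10.5, 0], [5.2, 0, -0.1, 10.5, 0]]}}

```text
time: 2.8
tool_pos: [0.4306, 0.0172, 0.0385]
tcp_rot: [2.174, 2.264, 0.004]
wrist_force: [-0.0, 0.0, -0.3]
width: 0.608
grip_force: 0.0
```

Request:
{"method": "step_arm", "body": {"force": 30, "motion": [[2, 0, 0, 0, 0], [2, 0, 0, 0, 0], [2, 0, 0, 0, 0], [2, 0, 0, 0, 0], [2, 0, 0, 0, 0], [2, 0, 0, 0, 0]]}}

```text
time: 3.4
tool_pos: [0.4305, 0.0179, 0.0388]
tcp_rot: [2.171, 2.265, 0.005]
wrist_force: [-0.6, -0.9, 6.3]
width: 0.374
grip_force: 29.5
```

Request:
{"method": "step_arm", "body": {"motion": [[2, 0, 0, -5, 0], [2, 0, 0, -10, 0], [2, 0, 0, -15, 0], [2, 0, 0, -17, 0]]}}

```text
time: 3.8
tool_pos: [0.4314, 0.0181, 0.2134]
tcp_rot: [2.168, 2.262, 0.012]
wrist_force: [1.1, -0.2, -0.0]
width: 0.375
grip_force: 30.1
```

```bash
python3 -c "
from h import *
to(.4677,-.1166,.052,92.3)"
```

```text
t 3.8 tool d cm [-13.6    2.88  16.18] twist 0.12 head 92.42
```

Request:
{"method": "step_arm", "body": {"motion": [[2, -13.6, 2.9, 0, 0], [2, -13.6, 2.9, 0, 0], [2, -13.6, 2.9, 0, 0], [2, -13.6, 2.9, 2, 0], [2, -13.6, 2.9, 7, 0], [2, -13.6, 2.9, 11, 0], [2, -13.6, 2.9, 13, 0], [2, -13.6, 2.9, 13, 0], [2, -13.6, 2.9, 13, 0]]}}

```text
time: 4.7
tool_pos: [0.4632, -0.1167, 0.0773]
tcp_rot: [2.174, 2.267, 0.001]
wrist_force: [-0.4, -0.5, 0.3]
width: 0.376
grip_force: 30.1
```

```bash
python3 -c "
from h import *
to(.4677,-.1166,.052,92.3)
snap('wrist','w3');snap('side','s3')
a=cv2.imread('pics/w3.png');b=cv2.imread('pics/s3.png')[100:260,230:420]
cv2.imwrite('pics/c3.png',np.hstack([cv2.resize(a,(400,300)),cv2.resize(b,(356,300))]))"
```

```text
t 4.7 tool d cm [-0.01  0.45  2.53] twist 0.11 head 92.41
```

View pics/c3.png

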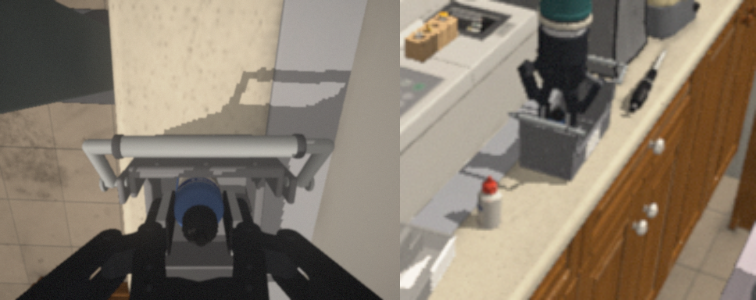

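Request:
{"method": "step_arm", "body": {"motion": [[2, 0, 0.4, 1, 0], [2, 0, 0.4, 2, 0], [2, 0, 0.4, 2.5, 0], [2, 0, 0.4, 2.5, 0], [2, 0, 0.4, 2.5, 0]]}}

```text
time: 5.3
tool_pos: [0.4663, -0.1163, 0.0508]
tcp_rot: [-2.174, -2.267, 0.001]
wrist_force: [-0.2, -0.6, -0.2]
width: 0.376
grip_force: 29.7
```

Request:
{"method": "step_arm", "body": {"motion": [[4.4, 0, 0, 0, 0], [4.4, 0, 0, 0, 0], [4.4, 0, 0, 0, 0], [4.4, 0, 0, -2, 0], [4.4, 0, 0, -6, 0], [4.4, 0, 0, -11, 0], [4.4, 0, 0, -16, 0]]}}

```text
time: 6.0
tool_pos: [0.4659, -0.1162, 0.2125]
tcp_rot: [-2.173, -2.267, 0.001]
wrist_force: [0.5, -0.8, -1.0]
width: 0.515
grip_force: 0.0
```

```bash
python3 -c "
from h import *
p,W=snap('wrist','w4')
S=W.reshape(-1,3)
a=S[(np.hypot(S[:,0]-.4677,S[:,1]+.1166)<.022)&(S[:,2]>.075)&(S[:,2]<.1)];print(len(a),a.min(0),a.max(0))
to(.649,.262,.28,92)"
```

```text
358 [ 0.45570495 -0.12707179  0.07555084] [ 0.47672449 -0.10694207  0.09076288]
t 6.05 tool d cm [37.17 19.42 -5.64] twist 0.41 head 92.41
```

```bash
python3 -c "
from h import *
W=np.load('pics/top0.npz')['W'];S=W[90:240,160:300].reshape(-1,3)
for y in(.1,.15,.17,.19,.2,.21,.22,.23):
  a=S[(abs(S[:,1]-y)<.006)&(S[:,2]>.1)&(S[:,0]>.4)];print(y,len(a),a[:,0].min() if len(a) else'',np.percentile(a[:,2],[50,100]) if len(a) else '')
to(.60,.30,.28,92);to(.47,.262,.28)"
```

```text
0.1 347 0.5935837804130544 [0.16122264 0.61379219]
0.15 347 0.5941291143725702 [0.16165788 0.61156656]
0.17 337 0.5938787163711925 [0.16009864 0.61455275]
0.19 38 0.7166467652608965 [0.5905446  0.61411534]
0.2 27 0.7172757504353665 [0.58867514 0.6130723 ]
0.21 24 0.7302499350957781 [0.53467224 0.54691603]
0.22 37 0.5242987844347291 [0.5355882  0.54779253]
0.23 35 0.7309932450613815 [0.53649691 0.54964826]
t 6.05 tool d cm [41.18 14.69 -5.72] twist 0.41 head 92.41
t 6.05 tool d cm [37.93  1.54 -5.89] twist None head 92.41
```

Request:
{"method": "step_arm", "body": {"motion": [[5.2, 37.5, 1.5, -4, 0], [5.2, 37.5, 1.5, -4, 0], [5.2, 37.5, 1.5, -4, 0], [5.2, 37.5, 1.5, -4, 0], [5.2, 37.5, 1.5, -4, 0], [5.2, 37.5, 1.5, -4, 0], [5.2, 37.5, 1.5, -4, 0], [5.2, 37.5, 10, -4, 0], [5.2, 37.2, 19.4, -4, 0], [5.2, 37.2, 19.4, -4, 0], [5.2, 37.2, 19.4, -2, 0], [5.2, 37.2, 19.4, 2, 0], [5.2, 37.2, 19.4, 5, 0], [5.2, 37.2, 19.4, 5, 0], [5.2, 37.2, 19.4, 5, 0]]}}

```text
time: 7.55
tool_pos: [0.6443, 0.2633, 0.1606]
tcp_rot: [-2.174, -2.267, 0.003]
wrist_force: [-0.3, -0.2, -0.6]
width: 0.608
grip_force: 0.0
```

```bash
python3 -c "
from h import *
p,W=snap('wrist','w5')
S=W.reshape(-1,3)
for lo,hi in((.062,.084),(.03,.057)):
  a=S[(np.hypot(S[:,0]-.648,S[:,1]-.264)<.03)&(S[:,2]>lo)&(S[:,2]<hi)];print(len(a),a.min(0),a.max(0))
to(.648,.264,.036,92)
G=cv2.resize(p,(640,480));cv2.imwrite('pics/w5b.png',G[...,::-1])"
```

```text
434 [0.64306417 0.25385009 0.0620222 ] [0.66311879 0.27268222 0.07856494]
595 [0.63798476 0.25048646 0.03005997] [0.66798873 0.27828699 0.05694485]
t 7.6 tool d cm [1.000e-02 2.300e-01 1.267e+01] twist 0.41 head 92.41
```

View pics/w5b.png

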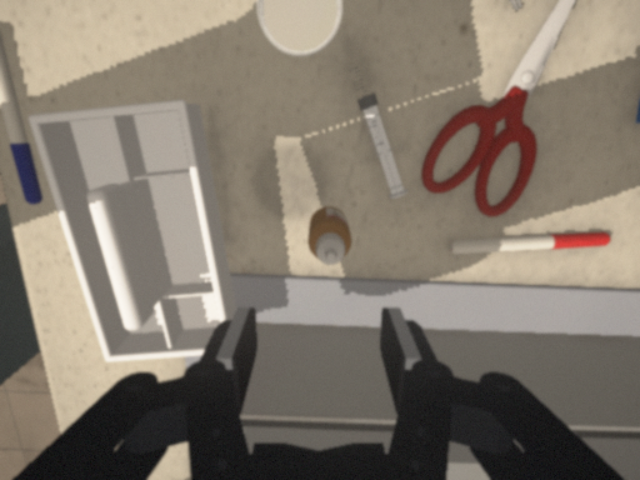

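Request:
{"method": "step_arm", "body": {"motion": [[5.2, 0, 0.7, 4, 0], [5.2, 0, 0.7, 8, 0], [5.2, 0, 0.7, 11, 0], [5.2, 0, 0.7, 12.4, 0], [5.2, 0, 0.7, 12.4, 0], [5.2, 0, 0.7, 12.4, 0]]}}

```text
time: 8.2
tool_pos: [0.6536, 0.2644, 0.04]
tcp_rot: [2.173, 2.266, 0.006]
wrist_force: [-0.4, 0.7, 0.9]
width: 0.609
grip_force: 0.0
```

Request:
{"method": "step_arm", "body": {"force": 30, "motion": [[2, 0, 0, 0, 0], [2, 0, 0, 0, 0], [2, 0, 0, 0, 0], [2, 0, 0, 0, 0], [2, 0, 0, 0, 0], [2, 0, 0, 0, 0]]}}

```text
time: 8.8
tool_pos: [0.6538, 0.2645, 0.0405]
tcp_rot: [2.173, 2.266, 0.007]
wrist_force: [-1.2, -0.4, 6.8]
width: 0.345
grip_force: 29.3
```

Request:
{"method": "step_arm", "body": {"motion": [[2, 0, 0, -5, 0], [2, 0, 0, -10, 0], [2, 0, 0, -15, 0], [2, 0, 0, -19, 0], [2, 0, -9, -19, 0], [2, 0, -17, -19, 0], [2, 0, -17, -19, 0], [2, 0, -17, -19, 0]]}}

```text
time: 9.6
tool_pos: [0.4778, 0.2561, 0.2276]
tcp_rot: [-2.173, -2.268, 0.002]
wrist_force: [0.5, 0.6, -0.2]
width: 0.35
grip_force: 29.9
```

```bash
python3 -c "
from h import *
to(.4723,-.2315,.052,92.3)"
```

```text
t 9.6 tool d cm [-48.69  -2.61  17.56] twist 0.16 head 92.46
```

Request:
{"method": "step_arm", "body": {"motion": [[2, -48.7, -2.4, 0, 0], [2, -48.7, -2.4, 0, 0], [2, -48.7, -2.4, 0, 0], [2, -48.7, -2.4, 0, 0], [2, -48.7, -2.4, 0, 0], [2, -48.7, -2.4, 0, 0], [2, -48.7, -2.4, 0, 0], [2, -48.7, -2.4, 0, 0], [2, -48.7, -2.4, 0, 0], [2, -48.7, -2.4, 0, 0], [2, -48.7, -2.4, 5, 0], [2, -48.7, -2.4, 10, 0], [2, -48.7, -2.4, 13, 0], [2, -48.7, -2.4, 13, 0], [2, -48.7, -2.4, 13, 0]]}}

```text
time: 11.1
tool_pos: [0.4787, -0.2311, 0.098]
tcp_rot: [2.174, 2.267, 0.0]
wrist_force: [-0.2, -0.3, -0.3]
width: 0.346
grip_force: 29.9
```

```bash
python3 -c "
from h import *
to(.4723,-.2315,.053,92.3)"
```

```text
t 11.1 tool d cm [-0.01 -0.64  4.5 ] twist 0.11 head 92.41
```

Request:
{"method": "step_arm", "body": {"motion": [[2, 0, -0.6, 1, 0], [2, 0, -0.6, 2.5, 0], [2, 0, -0.6, 4, 0], [2, 0, -0.6, 4.5, 0], [2, 0, -0.6, 4.5, 0], [2, 0, -0.6, 4.5, 0]]}}

```text
time: 11.7
tool_pos: [0.4721, -0.2312, 0.0521]
tcp_rot: [-2.173, -2.267, 0.001]
wrist_force: [-2.5, 0.1, 4.4]
width: 0.351
grip_force: 29.6
```

Request:
{"method": "step_arm", "body": {"motion": [[4.2, 0, 0, 0, 0], [4.2, 0, 0, 0, 0], [4.2, 0, 0, 0, 0], [4.2, 0, 0, -2, 0], [4.2, 0, 0, -6, 0], [4.2, 0, 0, -11, 0], [4.2, 0, 0, -18, 0]]}}

```text
time: 12.4
tool_pos: [0.4718, -0.2308, 0.2131]
tcp_rot: [-2.173, -2.266, 0.001]
wrist_force: [1.0, -0.9, -0.9]
width: 0.489
grip_force: 0.0
```

```bash
python3 -c "
from h import *
p,W=snap('wrist','w6')
S=W.reshape(-1,3)
a=S[(np.hypot(S[:,0]-.4723,S[:,1]+.2315)<.022)&(S[:,2]>.075)&(S[:,2]<.1)];print(len(a),a.min(0),a.max(0))
to(.523,.465,.19,92)"
```

```text
326 [ 0.46255381 -0.24194428  0.0751477 ] [ 0.48185735 -0.2230313   0.09070262]
t 12.45 tool d cm [69.62  7.51  2.96] twist 0.41 head 92.41
```

Request:
{"method": "step_arm", "body": {"motion": [[5.2, 69.5, 6.5, 0, 0], [5.2, 69.5, 6.5, 0, 0], [5.2, 69.5, 6.5, 0, 0], [5.2, 69.5, 6.5, 0, 0], [5.2, 69.5, 6.5, 0, 0], [5.2, 69.5, 6.5, 0, 0], [5.2, 69.5, 6.5, 0, 0], [5.2, 69.5, 6.5, 0, 0], [5.2, 69.5, 6.5, 0, 0], [5.2, 69.5, 6.5, 0, 0], [5.2, 69.5, 6.5, 0, 0], [5.2, 69.5, 6.5, 0, 0], [5.2, 69.5, 6.5, 0, 0], [5.2, 69.5, 6.5, 2, 0], [5.2, 69.5, 6.5, 2, 0], [5.2, 69.5, 6.5, 2, 0]]}}

```text
time: 14.05
tool_pos: [0.5071, 0.4664, 0.1899]
tcp_rot: [-2.172, -2.27, 0.006]
wrist_force: [0.5, -0.4, 0.3]
width: 0.609
grip_force: 0.0
```

```bash
python3 -c "
from h import *
p,W=snap('wrist','w7')
S=W.reshape(-1,3)
for lo,hi in((.08,.11),(.064,.077),(.03,.055)):
  a=S[(np.hypot(S[:,0]-.52,S[:,1]-.465)<.03)&(S[:,2]>lo)&(S[:,2]<hi)];print(len(a),a.min(0),a.max(0))
to(.52,.465,.034,92.4)"
```

```text
247 [0.51827717 0.46039241 0.08021345] [0.53079529 0.4725252  0.10195404]
309 [0.51282634 0.45660205 0.06410218] [0.5363968  0.47787297 0.07699686]
205 [0.5080329  0.45540415 0.03006291] [0.53978721 0.48278977 0.05495525]
t 14.1 tool d cm [-0.07  1.25 15.7 ] twist 0.06 head 92.46
```

Request:
{"method": "step_arm", "body": {"motion": [[5.2, 0.1, 1.7, 2, 0], [5.2, 0.1, 1.7, 4, 0], [5.2, 0.1, 1.7, 8, 0], [5.2, 0.1, 1.7, 12, 0], [5.2, 0.1, 1.7, 14.5, 0], [5.2, 0.1, 1.7, 15.3, 0], [5.2, 0.1, 1.7, 15.3, 0], [5.2, 0.1, 1.7, 15.3, 0]]}}

```text
time: 14.9
tool_pos: [0.5267, 0.4679, 0.0417]
tcp_rot: [2.175, 2.266, 0.005]
wrist_force: [1.1, -0.2, 0.7]
width: 0.606
grip_force: 0.0
```

Request:
{"method": "step_arm", "body": {"motion": [[5.2, 0, -0.2, 0.7, 0], [5.2, 0, -0.2, 0.7, 0], [5.2, 0, -0.2, 0.7, 0]]}}

```text
time: 15.2
tool_pos: [0.5233, 0.4678, 0.033]
tcp_rot: [2.174, 2.268, 0.001]
wrist_force: [0.3, 0.7, 0.6]
width: 0.608
grip_force: 0.0
```

Request:
{"method": "step_arm", "body": {"force": 40, "motion": [[2, 0, 0, 0, 0], [2, 0, 0, 0, 0], [2, 0, 0, 0, 0], [2, 0, 0, 0, 0], [2, 0, 0, 0, 0], [2, 0, 0, 0, 0]]}}

```text
time: 15.8
tool_pos: [0.5236, 0.4679, 0.0329]
tcp_rot: [2.174, 2.267, 0.002]
wrist_force: [0.3, -0.4, 3.7]
width: 0.362
grip_force: 40.1
```

Request:
{"method": "step_arm", "body": {"motion": [[2, 0, 0, -3, 0], [2, 0, 0, -7, 0], [2, 0, 0, -12, 0], [2, 0, 0, -17, 0], [2, 0, 0, -20, 0], [2, 0, 0, -20, 0]]}}

```text
time: 16.4
tool_pos: [0.5256, 0.4695, 0.2394]
tcp_rot: [2.173, 2.267, 0.017]
wrist_force: [1.1, 0.1, -0.1]
width: 0.363
grip_force: 39.9
```

```bash
python3 -c "
from h import *
p,W=snap('wrist','w8')
cv2.imwrite('pics/w8b.png',p[...,::-1])
to(.47,-.174,.05,92.3)"
```

```text
t 16.45 tool d cm [-64.02  -8.21  18.31] twist 0.11 head 92.41
```

View pics/w8b.png

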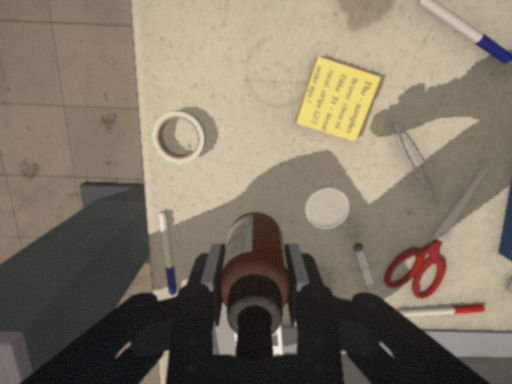

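Request:
{"method": "step_arm", "body": {"motion": [[2, -64, -8, 0, 0], [2, -64, -8, 0, 0], [2, -64, -8, 0, 0], [2, -64, -8, 0, 0], [2, -64, -8, 0, 0], [2, -64, -8, 0, 0], [2, -64, -8, 0, 0], [2, -64, -8, 0, 0], [2, -64, -8, 0, 0], [2, -64, -8, 0, 0], [2, -64, -8, 0, 0], [2, -64, -8, 0, 0], [2, -64, -8, 0, 0], [2, -64, -8, 5, 0], [2, -64, -8, 10, 0], [2, -64, -8, 14, 0], [2, -64, -8, 14, 0], [2, -64, -8, 14, 0]]}}

```text
time: 18.25
tool_pos: [0.4681, -0.1745, 0.0904]
tcp_rot: [-2.171, -2.264, 0.003]
wrist_force: [0.9, 0.5, -0.1]
width: 0.363
grip_force: 40.0
```

```bash
python3 -c "
from h import *
to(.47,-.174,.0455,92.3)"
```

```text
t 18.25 tool d cm [0.03 0.21 4.49] twist 0.11 head 92.41
```

Request:
{"method": "step_arm", "body": {"motion": [[2, 0, 0.2, 1, 0], [2, 0, 0.2, 2.5, 0], [2, 0, 0.2, 4, 0], [2, 0, 0.2, 4.5, 0], [2, 0, 0.2, 4.5, 0], [2, 0, 0.2, 4.5, 0]]}}

```text
time: 18.85
tool_pos: [0.4733, -0.1756, 0.0486]
tcp_rot: [2.172, 2.266, 0.001]
wrist_force: [0.3, -0.1, -0.3]
width: 0.365
grip_force: 40.0
```

Request:
{"method": "step_arm", "body": {"motion": [[4.4, 0, 0, 0, 0], [4.4, 0, 0, 0, 0], [4.4, 0, 0, 0, 0], [4.4, 0, 0, -2, 0], [4.4, 0, 0, -6, 0], [4.4, 0, 0, -11, 0], [4.4, 0, 0, -18, 0], [0, 0, 0, -22, 0], [0, 0, 0, -22, 0]]}}

```text
time: 19.75
tool_pos: [0.4756, -0.1767, 0.2754]
tcp_rot: [2.166, 2.259, 0.007]
wrist_force: [0.5, -0.3, 0.6]
width: 0.187
grip_force: 0.0
```

```bash
python3 -c "
from h import *
p,W=snap('wrist','w9')
cv2.imwrite('pics/w9b.png',cv2.resize(p[...,::-1],(640,480)))
S=W.reshape(-1,3)
a=S[(np.hypot(S[:,0]-.47,S[:,1]+.174)<.022)&(S[:,2]>.095)&(S[:,2]<.13)];print(len(a),a.min(0),a.max(0))
to(.4655,-.03,.113,92.3)
to(.475,-.32,.113,92.3)"
```

```text
140 [ 0.46844284 -0.18294548  0.09503166] [ 0.48128299 -0.17105407  0.11416382]
t 19.8 tool d cm [14.76 -0.52 16.04] twist 0.1 head 92.4
t 19.8 tool d cm [-14.25  -0.78  16.18] twist 0.1 head 92.4
```

View pics/w9b.png

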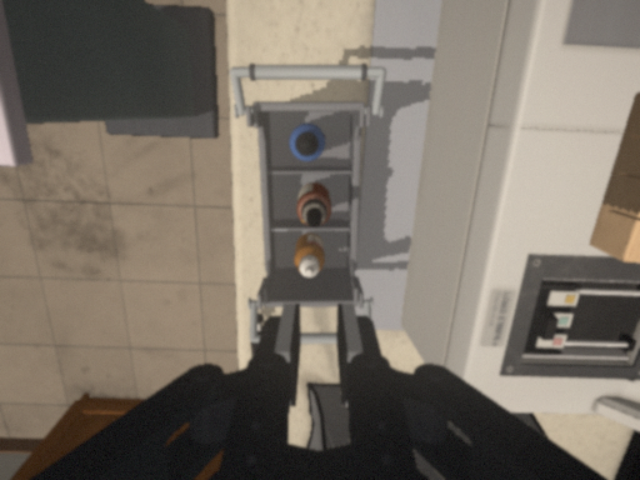

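Request:
{"method": "step_arm", "body": {"motion": [[0, 7, -0.5, 0, 0], [0, 14.4, -0.5, 0, 0], [0, 14.4, -0.5, 0, 0], [0, 14.4, -0.5, 0, 0], [0, 14.4, -0.5, 5, 0], [0, 14.4, -0.5, 10, 0], [0, 14.4, -0.5, 14, 0], [0, 14.4, -0.5, 16, 0], [0, 14.4, -0.5, 16, 0], [0, 14.4, -0.5, 16, 0]]}}

```text
time: 20.8
tool_pos: [0.4604, -0.0319, 0.1066]
tcp_rot: [-2.174, -2.266, 0.002]
wrist_force: [0.2, 0.2, 0.9]
width: -0.001
grip_force: 0.0
```

Request:
{"method": "step_arm", "body": {"motion": [[0, -1, 0, 0, 0], [0, -2, 0, 0, 0], [0, -3, 0, 0, 0], [0, -4, 0, 0, 0], [0, -5, 0, 0, 0], [0, -6, 0, 0, 0], [0, -6.7, 0, 0, 0], [0, -6.7, 0, 0, 0], [0, -6.7, 0, 0, 0]]}}

```text
time: 21.7
tool_pos: [0.4634, -0.0994, 0.1069]
tcp_rot: [-2.175, -2.266, 0.002]
wrist_force: [-0.6, 0.3, 0.5]
width: -0.003
grip_force: 0.0
```

```bash
python3 -c "
from h import *
to(.468,-.119,.104,92.3)
snap('side','s10');snap('wrist','w10')
a=cv2.imread('pics/w10.png');b=cv2.imread('pics/s10.png')[80:220,250:420]
cv2.imwrite('pics/c10.png',np.hstack([cv2.resize(a,(400,300)),cv2.resize(b,(364,300))]))"
```

```text
t 21.7 tool d cm [-1.98  0.38  0.29] twist 0.04 head 92.34
```

View pics/c10.png

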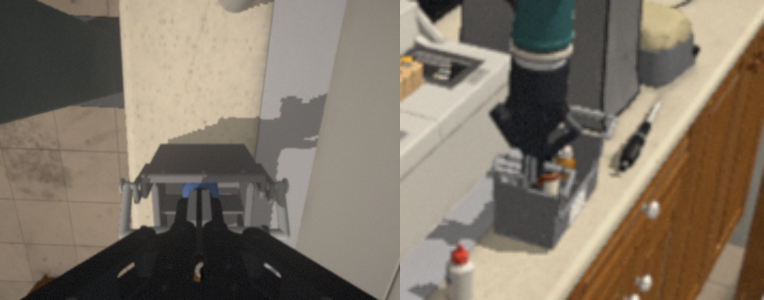

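Request:
{"method": "step_arm", "body": {"motion": [[0, 0, 0.4, -3, 0], [0, 0, 0.4, -5, 0], [0, -2, 0.4, -5, 0], [0, -2, 0.4, -5, 0], [0, -2, 0.4, -3, 0], [0, -2, 0.4, -1.5, 0], [0, -2, 0.4, -0.5, 0], [0, -2, 0.4, 0.1, 0], [0, -2, 0.4, 0.1, 0], [0, -2, 0.4, 0.1, 0]]}}

```text
time: 22.8
tool_pos: [0.4687, -0.1181, 0.1063]
tcp_rot: [-2.174, -2.267, -0.0]
wrist_force: [1.1, -0.1, -0.3]
width: 0.003
grip_force: 0.0
```

Request:
{"method": "step_arm", "body": {"motion": [[0, 0, 0, 0.2, 0], [0, 0, 0, 0.3, 0], [0, 0, 0, 0.3, 0]]}}

```text
time: 23.1
tool_pos: [0.4693, -0.1183, 0.1047]
tcp_rot: [2.174, 2.267, 0.001]
wrist_force: [-1.9, 0.9, 6.9]
width: 0.001
grip_force: 3.6
```

Request:
{"method": "step_arm", "body": {"motion": [[0, 0, 0, -5, 0], [0, 0, 0, -10, 0], [0, -5, 0, -10, 0], [0, -10, 0, -10, 0], [0, -15, 0, -10, 0], [0, -19.6, 0, -10, 0], [0, -19.6, 0, -10, 0], [0, -19.6, 0, -8, 0], [0, -19.6, 0, -4, 0], [0, -19.6, 0, -0.2, 0], [0, -19.6, 0, -0.2, 0], [0, -19.6, 0, -0.2, 0]]}}

```text
time: 24.3
tool_pos: [0.4765, -0.3132, 0.105]
tcp_rot: [-2.172, -2.266, 0.0]
wrist_force: [0.2, -0.1, 0.9]
width: -0.0
grip_force: 0.0
```

Request:
{"method": "step_arm", "body": {"motion": [[0, 1, 0, 0, 0], [0, 2, 0, 0, 0], [0, 3, 0, 0, 0], [0, 4, 0, 0, 0], [0, 5, 0, 0, 0], [0, 6, 0, 0, 0], [0, 6.7, 0, 0, 0], [0, 6.7, 0, 0, 0], [0, 6.7, 0, 0, 0]]}}

```text
time: 25.2
tool_pos: [0.4742, -0.2482, 0.1045]
tcp_rot: [2.17, 2.268, -0.004]
wrist_force: [2.3, -9.9, -6.0]
width: -0.0
grip_force: 5.0
```

```bash
python3 -c "
from h import *
to(.472,-.229,.104,92.3)
snap('side','s11');snap('wrist','w11')
a=cv2.imread('pics/w11.png');b=cv2.imread('pics/s11.png')[80:220,250:420]
cv2.imwrite('pics/c11.png',np.hstack([cv2.resize(a,(400,300)),cv2.resize(b,(364,300))]))"
```

```text
t 25.2 tool d cm [ 1.93 -0.13  0.05] twist 0.22 head 92.52
```

View pics/c11.png

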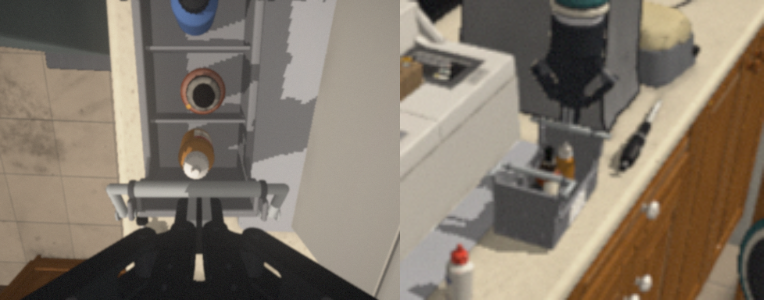

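Request:
{"method": "step_arm", "body": {"motion": [[0, -0.6, -0.1, 0, 0], [0, -0.6, -0.1, -3, 0], [0, -0.6, -0.1, -5, 0], [0, 1.9, -0.1, -5, 0], [0, 1.9, -0.1, -5, 0], [0, 1.9, -0.1, -3, 0], [0, 1.9, -0.1, -1.5, 0], [0, 1.9, -0.1, -0.5, 0], [0, 1.9, -0.1, 0.1, 0], [0, 1.9, -0.1, 0.1, 0]]}}

```text
time: 26.3
tool_pos: [0.4715, -0.2278, 0.1048]
tcp_rot: [-2.172, -2.265, 0.001]
wrist_force: [-3.8, 3.2, 6.6]
width: -0.003
grip_force: 3.4
```

Request:
{"method": "step_arm", "body": {"motion": [[0, 0, 0, -5, 0], [0, 0, 0, -10, 0], [0, 0, 0, -15, 0], [0, 0, 0, -20, 0], [0, 5, 0, -20, 0], [0, 5, 0, -20, 0], [0, 5, 0, -20, 0]]}}

```text
time: 27.0
tool_pos: [0.4701, -0.1778, 0.304]
tcp_rot: [2.172, 2.27, -0.001]
wrist_force: [0.7, -0.7, 0.3]
width: -0.006
grip_force: 0.0
```

```bash
python3 -c "
from h import *
p,W=snap('wrist','w12');S=W.reshape(-1,3)
for y in(-.119,-.229):
  a=S[(abs(S[:,0]-.47)<.03)&(abs(S[:,1]-y)<.02)&(S[:,2]>.096)&(S[:,2]<.15)];print(len(a),np.median(a,0),a.max(0))
cv2.imwrite('pics/w12b.png',cv2.resize(p[...,::-1],(640,480)))
to(.533,.22,.30,97)"
```

```text
493 [ 0.47003759 -0.1214871   0.1034303 ] [ 0.49988776 -0.11620484  0.10645147]
392 [ 0.47009875 -0.22684347  0.10316481] [ 0.49948297 -0.22182396  0.10637743]
t 27.05 tool d cm [39.52  8.02  0.33] twist -4.54 head 92.46
```

View pics/w12b.png

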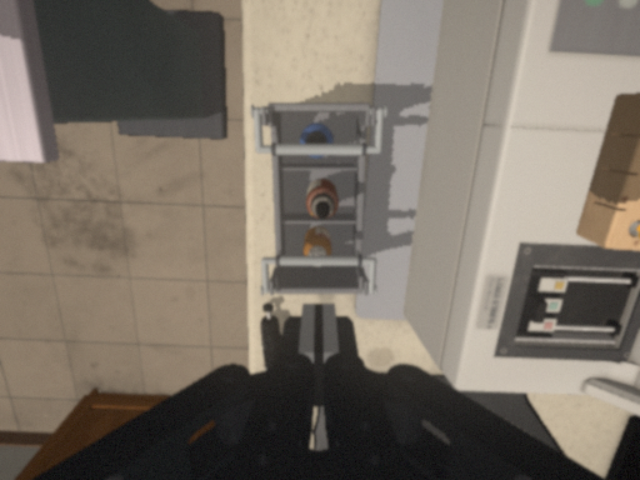

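Request:
{"method": "step_arm", "body": {"motion": [[5, 39.5, 8, 0, -4.5], [5, 39.5, 8, 0, -4.5], [5, 39.5, 8, 0, -4.5], [5, 39.5, 8, 0, -4.5], [5, 39.5, 8, 0, -4.5], [5, 39.5, 8, 0, -4.5], [5, 39.5, 8, 0, -4.5], [5, 39.5, 8, 0, -4.5], [5, 39.5, 8, 0, -4.5], [5, 39.5, 8, 0, -4.5], [5, 39.5, 8, 0, -4.5]]}}

```text
time: 28.15
tool_pos: [0.5335, 0.2182, 0.303]
tcp_rot: [-2.084, -2.35, 0.004]
wrist_force: [-0.1, -0.2, -0.3]
width: 0.586
grip_force: 0.0
```

```bash
python3 - <<'E'
from h import *
p,W=snap('wrist','w13');S=W.reshape(-1,3);S=S[(abs(S[:,0]-.53)<.09)&(abs(S[:,1]-.25)<.13)]
def rect(a,n): print(n,len(a),cv2.minAreaRect(a[:,:2].astype(np.float32)))
b=S[(S[:,2]>.082)&(S[:,2]<.1)];b=b[(abs(b[:,0]-.533)<.05)&(abs(b[:,1]-.25)<.07)];rect(b,'board');print(np.median(b,0))
r=S[(S[:,2]>.049)&(S[:,2]<.061)];rect(r,'rim')
W0=np.load('pics/w12.npz')['W'].reshape(-1,3)
a=W0[(abs(W0[:,0]-.47)<.08)&(abs(W0[:,1]+.174)<.1)&(W0[:,2]>.094)&(W0[:,2]<.112)];rect(a,'tote top')
to(.533,.25,.1,97)
cv2.imwrite('pics/w13b.png',cv2.resize(p[...,::-1],(640,480)))
E
```

```text
board 818 ((0.5217298269271851, 0.2573826014995575), (0.011529667302966118, 0.08959963917732239), 6.8205180168151855)
[0.52185469 0.26126078 0.09174168]
rim 2353 ((0.5434316396713257, 0.23291179537773132), (0.13588149845600128, 0.23577257990837097), 7.757861137390137)
tote top 3529 ((0.47105902433395386, -0.17443203926086426), (0.1160556897521019, 0.18245042860507965), 2.407794952392578)
t 28.2 tool d cm [ 3.22  0.35 20.34] twist -0.2 head 96.8
```

View pics/w13b.png

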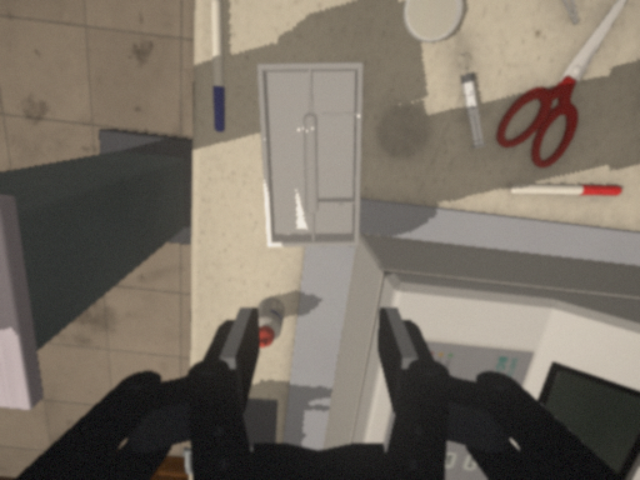

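```bash
python3 - <<'E'
from h import *
for f in('w13','w5','top0'):
    S=np.load(f'pics/{f}.npz')['W'].reshape(-1,3);t=np.radians(6.8);d=S[:,:2]-[.5217,.2574]
    u=d@[np.cos(t),np.sin(t)];v=d@[-np.sin(t),np.cos(t)]
    m=(S[:,2]>.050)&(S[:,2]<.061)&(abs(u)<.056)&(abs(v)<.098);
    a=u[m&(abs(v)<.06)];b=v[m&(abs(u)<.035)]
    print(f,np.median(a[a<-.04]),np.median(a[a>.04]),a.min(),a.max(),b.min(),b.max(),np.median(b[b<-.08]),np.median(b[b>.08]))
to(.5217,.2574,.062,96.8)
E
```

```text
w13 -0.046450767137270074 0.04712694920821542 -0.050114491547617886 0.05045694266184937 -0.09194872224069259 0.09033016360394537 -0.08779744604937488 0.08777628225502278
w5 -0.044808182278107754 0.048038907122104846 -0.05026884644643996 0.05126440792926402 -0.09139404871671199 0.0908664464325683 -0.08673555716342995 0.08753587385025785
top0 -0.04780691562926653 0.04615100301779034 -0.05099883951506773 0.049396433162009507 -0.08966559452401243 0.09296210756362905 -0.08689080771119663 0.08890625442069086
t 28.2 tool d cm [ 4.09 -0.67 24.14] twist 0.0 head 96.8
```

Board is centred on the tray; grasp it.

Request:
{"method": "step_arm", "body": {"motion": [[5, 4.1, -0.7, 5, 0], [5, 4.1, -0.7, 10, 0], [5, 4.1, -0.7, 15, 0], [5, 4.1, -0.7, 20, 0], [5, 4.1, -0.7, 22, 0], [5, 4.1, -0.7, 22, 0], [5, 4.1, -0.7, 22, 0]]}}

```text
time: 28.9
tool_pos: [0.522, 0.2582, 0.0846]
tcp_rot: [-2.086, -2.349, 0.001]
wrist_force: [0.4, -0.5, 0.3]
width: 0.587
grip_force: 0.0
```

```bash
python3 -c "
from h import *
to(.5217,.2574,.062,96.8)"
```

```text
t 28.9 tool d cm [-0.07 -0.04  2.26] twist -0.0 head 96.8
```

Request:
{"method": "step_arm", "body": {"motion": [[5, 0, 0, 1, 0], [5, 0, 0, 2.2, 0], [5, 0, 0, 2.2, 0], [5, 0, 0, 2.2, 0]]}}

```text
time: 29.3
tool_pos: [0.5217, 0.2596, 0.0625]
tcp_rot: [2.083, 2.351, 0.0]
wrist_force: [-0.3, 0.9, 0.8]
width: 0.586
grip_force: 0.0
```

Request:
{"method": "step_arm", "body": {"force": 70, "motion": [[0.5, 0, 0, 0, 0], [0.5, 0, 0, 0, 0], [0.5, 0, 0, 0, 0], [0.5, 0, 0, 0, 0], [0.5, 0, 0, 0, 0], [0.5, 0, 0, 0, 0], [0.5, 0, 0, 0, 0]]}}

```text
time: 30.0
tool_pos: [0.5217, 0.2598, 0.0626]
tcp_rot: [-2.083, -2.351, -0.0]
wrist_force: [-2.1, -0.3, 3.2]
width: 0.124
grip_force: 69.6
```

Request:
{"method": "step_arm", "body": {"motion": [[0.5, 0, 0, -2, 0], [0.5, 0, 0, -6, 0], [0.5, 0, 0, -10, 0], [0.5, 0, 0, -14, 0], [0.5, 0, 0, -18, 0], [0.5, 0, 0, -22, 0], [0.5, 0, 0, -22, 0], [0.5, 0, 0, -22, 0]]}}

```text
time: 30.8
tool_pos: [0.522, 0.2596, 0.2825]
tcp_rot: [2.083, 2.35, 0.002]
wrist_force: [-0.4, -0.1, -4.1]
width: 0.125
grip_force: 68.9
```

```bash
python3 -c "
from h import *
to(.4705,-.1721,.1616,92.4)"
```

```text
t 30.8 tool d cm [-42.24 -10.32  12.07] twist 4.5 head 96.9
```

Request:
{"method": "step_arm", "body": {"motion": [[0.5, -3, -0.7, 0, 0], [0.5, -7, -1.7, 0, 0], [0.5, -11, -2.7, 0, 1], [0.5, -15, -3.7, 0, 1], [0.5, -19, -4.7, 0, 2], [0.5, -23, -5.7, 0, 2], [0.5, -27, -6.7, 0, 3], [0.5, -31, -7.6, 0, 3], [0.5, -35, -8.6, 0, 4], [0.5, -39, -9.5, 0, 4.4], [0.5, -41, -10, 0, 4.4], [0.5, -42.2, -10.3, 0, 4.4], [0.5, -42.2, -10.3, 4, 4.4], [0.5, -42.2, -10.3, 8, 4.4], [0.5, -42.2, -10.3, 9, 4.4], [0.5, -42.2, -10.3, 9, 4.4], [0.5, -42.2, -10.3, 9, 4.4]]}}

```text
time: 32.5
tool_pos: [0.4708, -0.1716, 0.1931]
tcp_rot: [2.171, 2.27, 0.001]
wrist_force: [-0.1, -0.0, -2.3]
width: 0.128
grip_force: 68.8
```

```bash
python3 - <<'E'
from h import *
to(.4705,-.1721,.1616,92.4)
snap('side','s14');p,W=snap('wrist','w14')
a=cv2.imread('pics/w14.png');b=cv2.imread('pics/s14.png')[80:220,250:420]
cv2.imwrite('pics/c14.png',np.hstack([cv2.resize(a,(400,300)),cv2.resize(b,(364,300))]))
E
```

```text
t 32.5 tool d cm [-0.05 -0.04  3.15] twist 0.15 head 92.55
```

View pics/c14.png

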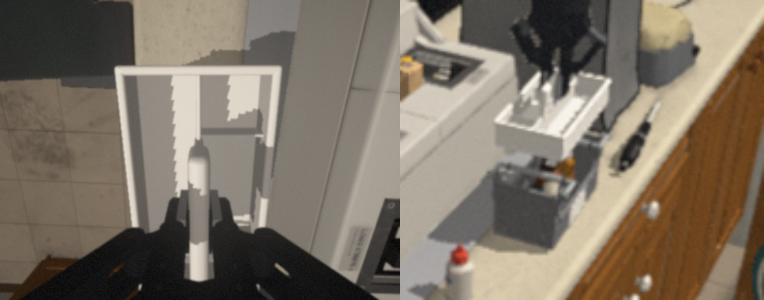

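Request:
{"method": "step_arm", "body": {"motion": [[0.5, 0, 0, 1, 0], [0.5, 0, 0, 1.8, 0], [0.5, 0, 0, 2.4, 0], [0.5, 0, 0, 2.8, 0], [0.5, 0, 0, 2.8, 0], [0.5, 0, 0, 2.8, 0]]}}

```text
time: 33.2
tool_pos: [0.4701, -0.1718, 0.1641]
tcp_rot: [-2.172, -2.269, 0.0]
wrist_force: [-0.4, 0.2, -2.5]
width: 0.126
grip_force: 68.9
```

Request:
{"method": "step_arm", "body": {"motion": [[0.5, 0, 0, 0.2, 0], [0.5, 0, 0, 0.3, 0], [0.5, 0, 0, 0.3, 0]]}}

```text
time: 33.5
tool_pos: [0.4704, -0.1719, 0.1616]
tcp_rot: [2.172, 2.269, 0.0]
wrist_force: [1.1, 0.2, -2.7]
width: 0.129
grip_force: 69.0
```

Request:
{"method": "step_arm", "body": {"motion": [[0.5, 0, 0, 0.1, 0], [0.5, 0, 0, 0.2, 0], [0.5, 0, 0, 0.2, 0]]}}

```text
time: 33.8
tool_pos: [0.4705, -0.172, 0.1613]
tcp_rot: [2.172, 2.269, 0.0]
wrist_force: [-4.4, 1.8, 9.0]
width: 0.13
grip_force: 70.7
```

Request:
{"method": "step_arm", "body": {"motion": [[0.5, 0, 0, -0.1, 0], [4, 0, 0, -0.1, 0], [4, 0, 0, -0.1, 0], [4, 0, 0, -0.1, 0], [4, 0, 0, -0.1, 0], [4, 0, 0, -2, 0], [4, 0, 0, -5, 0], [4, 0, 0, -9, 0], [4, 0, 0, -13, 0], [4, 0, 0, -13, 0], [4, 0, 0, -13, 0]]}}

```text
time: 34.9
tool_pos: [0.471, -0.1721, 0.2906]
tcp_rot: [2.17, 2.267, 0.002]
wrist_force: [0.6, 0.0, -0.8]
width: 0.468
grip_force: 0.0
```

```bash
python3 - <<'E'
from h import *
p,W=snap('wrist','w15');snap('side','s15');S=W.reshape(-1,3)
b=S[(S[:,2]>.175)&(S[:,2]<.2)&(abs(S[:,0]-.47)<.03)&(abs(S[:,1]+.174)<.06)];print(cv2.minAreaRect(b[:,:2].astype(np.float32)),np.median(b,0))
r=S[(S[:,2]>.145)&(S[:,2]<.165)&(abs(S[:,0]-.47)<.07)&(abs(S[:,1]+.174)<.11)]
A=np.c_[r[:,:2],np.ones(len(r))];f=np.linalg.lstsq(A,r[:,2],rcond=None)[0];print('tilt',f[:2],np.median(r[:,2]))
print(bot.read_state()['time'])
a=cv2.imread('pics/w15.png');b=cv2.imread('pics/s15.png')[80:220,250:420]
cv2.imwrite('pics/c15.png',np.hstack([cv2.resize(a,(400,300)),cv2.resize(b,(364,300))]))
E
```

```text
((0.47128403186798096, -0.1743588149547577), (0.01172642596065998, 0.09176477789878845), 2.8027451038360596) [ 0.47117741 -0.16933942  0.19071217]
tilt [-0.00225128  0.01142657] 0.15534943735972012
35.0
```

View pics/c15.png

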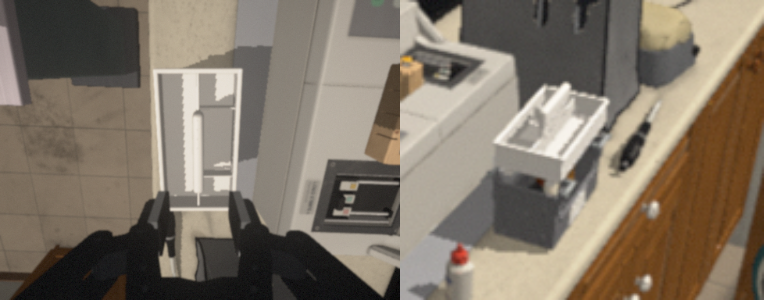

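The tray sits level on the bars, centred on the tote (board at z 0.191, expected 0.192). The gripper is clear of it, so I'm handing in.

```bash
python3 -c "
from h import *
print(bot.finish_job())"
```

```text
the job is handed in; nothing more can be done
None
```

The job is handed in at about 35 s of the 141 s allowed: the three bottles are in their bays, both bails are flat, the tray is seated level on the bars, the big dropper bottle was left untouched, and the gripper is clear; no verdict came back.

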